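Walk the vial block round and seat it against the fence

TASK

The heavy aluminium vial block stands crosswise to the steel locating fence. Push it round by its corners with the fingertips, turning it on the spot (its middle staying within about 5 cm of where it stood, which alternating between corners makes easy), well clear of the fence, until one of its two long faces looks squarely at the fence; then push it home so that this long face lies flush against the fence, no part of it past the fence's ends. Do not lift or tip the block, leave everything else where it stands, and finish with the fingers clear.

Things in the scene. Friction and masses are not known exactly. Their poses are not given: they have to be found in the camera images.
- block: Loose solid aluminium vial-heating block lying flat on the bench, 140 mm long (its x), 88 mm wide (its y), 40 mm high (z), about 0.9 kg; two rows of five dark round wells, marked only on its flat top. Origin: centre of its underside. The two long faces are at y = +44 and -44 mm and are alike; the short ends are at x = +70 and -70 mm. It slides on the bench with a steady push of about 4 to 12 N and stops when the push stops.
- fence: Fixed steel angle screwed to the bench, 260 mm long (its x). Its upright flange is 30 mm high and 8 mm thick and stands along the edge nearest the block; a 6 mm high foot with three screw heads (11 mm high) lies behind it, 47 mm deep in all. Origin: at bench level, in the middle of the upright's working face. x runs along the fence, y points into the fence, away from the block: the face is the plane y = 0, the block stands on the -y side, the ends are at x = +130 and -130 mm.
- vial_near: Bystander: amber glass vial with a white cap, 27 mm across, 56 mm high, standing near the end of the fence that is nearer the robot. Origin: centre of its underside.
- vial_far: Bystander: the same kind of vial, 27 mm across, 56 mm high, standing near the end of the fence that is farther from the robot. Origin: centre of its underside.
- solvent: Bystander: amber bottle, 72 mm across, 150 mm high. Origin: centre of its underside.
- jar: Bystander: white jar, 60 mm across, 70 mm high. Origin: centre of its underside.
- beaker: Bystander: small glass beaker, 60 mm across, 75 mm high. Origin: centre of its underside.
- spanner: Bystander: steel spanner, 150 mm long, lying flat on the bench behind the fence. Origin: at its middle, on the bench.
Mind the look-alikes: they are no part of the job. What is shaped like the block but turquoise is not meant.

How it is judged (in metres and radians):
On the way:
1. turned on the spot: long face square to the fence within 9 degrees, not touching it, middle 62 mm or more from its face and within 60 mm of where it started (angle between the x axis of block and the x axis of fence, either way round below 0.157 rad and y of block in the frame of fence below -0.062 m and distance of block from where it was at the start of the episode below 0.06 m and contact force between block and fence below 0.1 N), for 0.1 s.
At the end, for the whole second after the job is handed in: The block lies flat and still with a long face against the fence: square to it within 2 degrees, its middle no more than 47.5 mm from the fence's face, and within 62 mm of the fence's middle along its length (angle between the x axis of block and the x axis of fence, either way round below 0.035 rad and y of block in the frame of fence between -0.0475 and -0.041 m and x of block in the frame of fence between -0.062 and 0.062 m and height (world z) of block below 0.004 m and angle between block's own z axis and vertical below 0.05 rad and linear speed of block below 0.01 m/s); the robot touches nothing.
It fails at once if the block is lifted or tipped (underside centre 10 mm up, or 9 degrees of tilt) (height (world z) of block above 0.01 m or angle between block's own z axis and vertical above 0.157 rad).
It fails at once if a bystander is shifted by 20 mm or more (distance of any of vial_near, vial_far, solvent, jar, beaker, spanner from where it was at the start of the episode above 0.02 m).
It also fails if it takes over 67 s, if anything falls off the work surface, if the arm or the gripper's body presses on something with over 40 N, if the wrist force passes 120 N, or if a joint passes its speed limit or range.

ROBOT

A 6-joint arm with a two-finger parallel gripper is mounted at the origin on the work surface. World frame = base frame: x ahead of the robot, y to its left, z up, the work surface at z = 0. Lengths are in m, angles in degrees, forces in N, time in s.
With the tool pointing down it reaches from about 0.375 to 0.9 m from the base axis. Payload 3.1 kg.
Tool frame: the origin (TCP) lies at the very end of the fingers, on their centre line; the grasp point (between the pads) lies behind it (bot.grip_depth is the z of the grasp point in the tool frame, in m); z points along the fingers, y is the direction in which the jaws open and shut (so a half turn about z gives the same grasp; the last joint's range is limited). The gripper opens to 87 mm and grips with 3 to 60 N. Pads are 19 mm wide; open, the fingers measure 117 mm over their backs; the gripper's body (75 mm by 190 mm) begins 51 mm behind the grasp point.
Start: joints at [-76.977, 30.224, 82.088, -0, 67.689, -10.227], TCP at [0.247, -0.574, 0.223] pointing down, gripper open.
Joint ranges: [-176.69, 176.69], [-43.24, 126.21], [12.49, 139.97], [-82, 262], [0, 151.66], [-163.58, 163.58]. Speed limits (degrees/s): [159.86, 159.86, 180, 180, 180, 180].

INTERFACE

Orientations are given as a 3x3 rotation matrix whose columns are the frame's x, y, z axes.
In Python, from rig import bot, vision gives the robot as it stands. The module is installed in compiled form; this text tells all that it offers.
- The arm moves only by the shell command python3 -m jog 'ROWS'. ROWS is JSON, a list of rows, each a list of 3 entries, a list of its own where there are three numbers: the shift along the tool's x, y, z in mm, then the turn, a rotation vector about the tool's x, y, z in degrees, then the closure, from 0 (fully open) to 1 (shut). In form: [[[dx, dy, dz], [wx, wy, wz], fingers], ...]. A call has 1 to 12 rows; each row is the pose to reach, as a shift and turn from the pose commanded when the call began, along the tool's axes at that moment; what a row does not reach only later rows make up. A row lasts 1/12 s, in which the tool goes at most 41.7 mm and 7.16 degrees, less where a joint would pass 70% of its speed; a pose out of reach is approached as far as the arm can. A call with a gripper value outside its range is refused whole. The fingers move at their own pace and stop on an object; the grip force is fixed at half the most. Time passes only in rows, so rows that repeat a pose let the fingers close. It gives the time, the measured TCP pose, the force and the opening at its end, in the units of the state.
- bot.read_state(): the state, without advancing time (a new reading comes with each control period).
- vision.capture(name): name is "side" or "top" or "wrist"; returns the picture (400x640x3 uint8, red, green, blue); there is no depth.
- vision.camera_info(name): a dict with "intrinsics" (3x3 intrinsics, pixels), "dist" ([k1, k2, p1, p2, k3] as OpenCV has them; the pictures are not rectified), "camera_from_world" (4x4, takes a point from world to camera coordinates); the wrist camera has in their place "mount" (4x4, takes a point from camera to tool coordinates, whose origin is the TCP and whose axes are the flange's). Camera axes: x right, y up, looking along -z (the intrinsics and any distortion apply to the point x, -y, -z); pixel columns grow to the right and rows downward; lengths in m; the calibration is good to about 2 mm. A picture is of the moment at which its call begins: read the wrist's pose just before it. camera_info takes no time and is no camera call.
- bot.hand_in(): hands the job in, once; it reports no verdict.
The state is a dict: "time_s": time; "joint_positions": joint angles; "qvel": joint speeds; "tau": joint torques, N m; "position": TCP position; "tcp_rot": TCP orientation; "force": force on the tool from outside, world axes, zero at the start; "moment": the same for the moment, N m; "opening": opening from 0.0 (shut) to 1.0 (fully open).
Only numpy, scipy, OpenCV 4.12 (cv2) and the standard library are available. Lean on these libraries where they do the work, as an engineer would, in place of code of your own. Each camera call takes 0.05 s, during which the arm holds its last target. There are 200 camera calls.

## Working session

There is one attempt and no reset: what is moved stays moved. The work goes in short steps, Python scripts to look and compute and a shell command to move; the robot and the scene stay as the last step left them, time stands still between calls to the robot, and variables do not carry over. Pictures are saved under pics/ and viewed, about 8 in all and at most 12, crops included, and the job is handed in when it is done.

```bash
mkdir -p pics; cat > h.py <<'E'
import numpy as np, cv2
from rig import bot, vision
def cap(n,f=None):
    s=bot.read_state(); im=vision.capture(n)
    if f: cv2.imwrite('pics/'+f,im[:,:,::-1])
    return im,s
def cam(n,s=None):
    c=vision.camera_info(n); K=np.array(c['intrinsics']); d=np.array(c['dist'],float)
    if 'mount' in c:
        T=np.eye(4);T[:3,:3]=s['tcp_rot'];T[:3,3]=s['position']; W=T@np.array(c['mount'])
    else: W=np.linalg.inv(np.array(c['camera_from_world']))
    return K,d,W
def px2w(n,pts,z,s=None):
    K,d,W=cam(n,s); p=cv2.undistortPoints(np.array(pts,float).reshape(-1,1,2),K,d)[:,0]
    r=np.c_[p[:,0],-p[:,1],-np.ones(len(p))]@W[:3,:3].T; o=W[:3,3]
    return o+r*((np.asarray(z)-o[2])/r[:,2])[:,None]
E
python3 - <<'E'
from h import *
a,s=cap('top','t0.png');b,_=cap('side','s0.png');print(s)
print(cam('top')[2],cam('side')[2])
E
```

```text
{'time_s': 0.0, 'joint_positions': array([-7.69762759e+01,  3.02800369e+01,  8.21544383e+01, -2.98463258e-04,
        6.76861969e+01, -1.02276117e+01]), 'qvel': array([ 0.00130776,  0.07014256, -0.10271185,  0.00175152, -0.01215724,
        0.06647341]), 'tau': array([ 5.86179940e-04, -4.40039277e+01, -1.76593101e+01,  6.34329719e-02,
        5.83601114e-02, -1.60797017e-04]), 'position': array([ 0.24659055, -0.57353608,  0.22157093]), 'tcp_rot': array([[ 9.18781312e-01,  3.94766603e-01, -4.79319506e-04],
       [ 3.94766721e-01, -9.18779097e-01,  2.05086130e-03],
       [ 3.69222807e-04, -2.07351243e-03, -9.99997782e-01]]), 'force': array([-0.56482798, -0.4024347 , -0.43558266]), 'moment': array([-0.0057564 ,  0.05530765, -0.00869252]), 'opening': 1.0012114214246148}
[[ 0.02340076  0.98934596 -0.14369059  0.37758668]
 [-0.99965723  0.02146834 -0.01498449  0.0100431 ]
 [-0.01174005  0.14399198  0.98950921  1.61386085]
 [ 0.          0.          0.          1.        ]] [[-0.79992609  0.33515558 -0.49778408  0.09865535]
 [-0.59962645 -0.41351171  0.68516873  0.69650502]
 [ 0.02379858  0.84656884  0.53174695  0.555281  ]
 [ 0.          0.          0.          1.        ]]
```

View pics/t0.png

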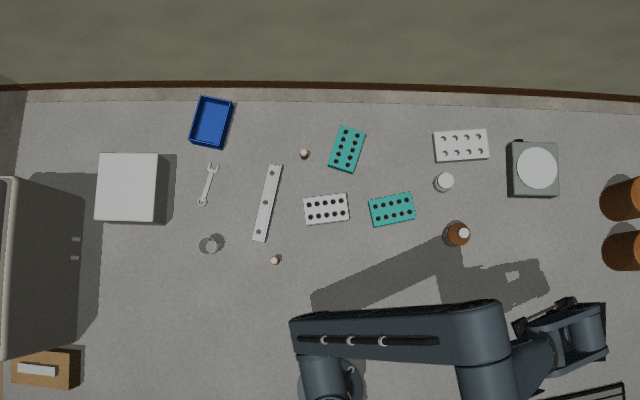

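View pics/s0.png

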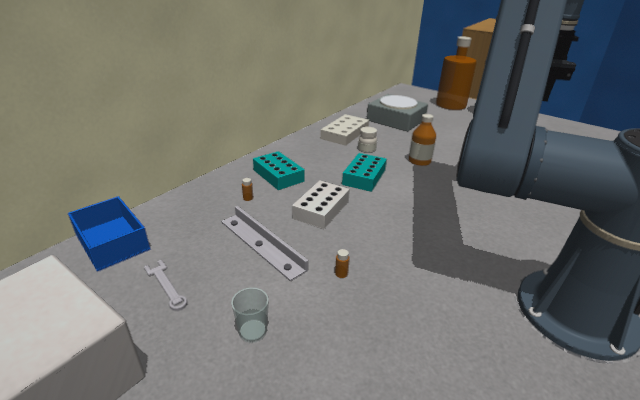

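The top view shows the aluminium block at about (326,208), long axis pointing at the fence, which runs from (275,165) to (260,241). The vials are at (304,154) and (276,260), with turquoise look-alikes at (347,148) and (391,209). The side view agrees.

```bash
cat >> h.py <<'E'
def blockpx(im,roi,thr=150,fill=True):
    x0,y0,x1,y1=roi
    c=im[y0:y1,x0:x1].astype(int); m=((c.min(2)>thr)).astype(np.uint8)*255
    m=cv2.morphologyEx(m,cv2.MORPH_CLOSE,np.ones((3,3)))
    cs,_=cv2.findContours(m,cv2.RETR_EXTERNAL,cv2.CHAIN_APPROX_NONE)
    return [k+[x0,y0] for k in sorted(cs,key=cv2.contourArea,reverse=True)[:2]]
def rect(n,ct,z,s=None):
    P=px2w(n,ct.reshape(-1,2),z,s)[:,:2]
    c,sz,a=cv2.minAreaRect((P*1000).astype(np.float32)); 
    if sz[0]<sz[1]: sz=sz[::-1]; a+=90
    return np.array(c),np.array(sz),(a+90)%180-90
E
python3 - <<'E'
from h import *
a,s=cap('top')
for thr in (150,165,180):
  for nm,roi,z in(('block',(290,180,362,235),.04),('fence',(245,155,290,250),.018)):
    for k in blockpx(a,roi,thr)[:1]: print(nm,thr,cv2.contourArea(k),rect('top',k,z),cv2.boundingRect(k))
for nm,p,z in(('vfar',(304,153),.056),('vnear',(276,259),.056),('beaker',(209,245),.04),('solv',(464,233),.15),('jar',(445,180),.07),('spanner',(208,185),0),('teal1',(347,149),.04),('teal2',(391,209),.04)):
  print(nm,px2w('top',[p],z)[0].round(3))
crop=cv2.resize(a[150:270,235:425],None,fx=4,fy=4,interpolation=cv2.INTER_CUBIC);cv2.imwrite('pics/c0.png',crop[:,:,::-1])
E
```

```text
block 150 1078.0 (array([575.55871582,  29.76011276]), array([138.46508789,  86.17571259]), -81.48395729064941) (303, 193, 46, 32)
fence 150 894.5 (array([595.36804199, 224.55032349]), array([259.17379761,  42.14765549]), -10.843177795410156) (252, 164, 29, 78)
block 165 1027.5 (array([574.52612305,  29.55580521]), array([137.60134888,  82.9654541 ]), -81.3245906829834) (303, 194, 46, 30)
fence 165 820.0 (array([593.03613281, 224.70327759]), array([253.08830261,  40.66535187]), -10.875724792480469) (252, 165, 28, 77)
vfar [0.753 0.103 0.056]
vnear [0.409 0.182 0.056]
beaker [0.448 0.402 0.04 ]
solv [ 0.496 -0.389  0.15 ]
jar [ 0.671 -0.352  0.07 ]
spanner [0.65  0.427 0.   ]
teal1 [ 0.773 -0.037  0.04 ]
teal2 [ 0.578 -0.182  0.04 ]
```

View pics/c0.png

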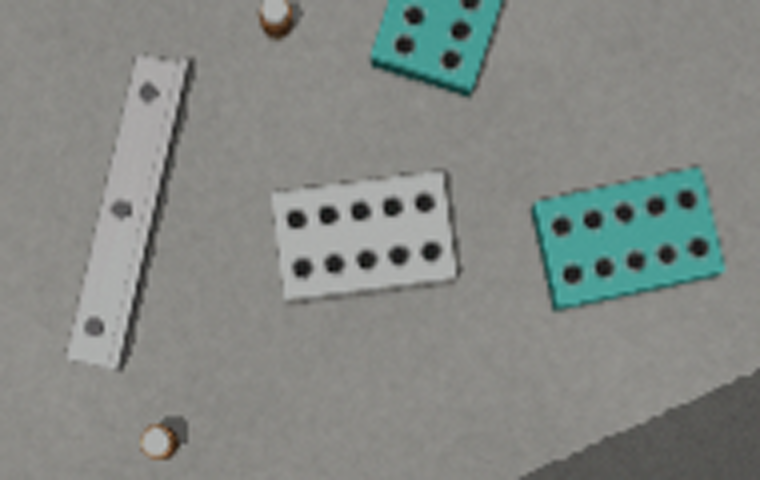

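```bash
python3 - <<'E'
from h import *
P=px2w('top',[(281.7,165),(265.6,240.8)],.03)[:,:2]*1000;d=P[0]-P[1];print(P,np.hypot(*d),np.degrees(np.arctan2(d[1],d[0])))
Q=px2w('top',[(269,164.3),(252,239.5)],.006)[:,:2]*1000;print(Q, bot.grip_depth)
E
cat >> h.py <<'E'
AF=np.radians(-10.85)
def setF(): 
    import json; return np.array(json.load(open('F.json')))
def toF(p): # mm world -> fence frame
    d=np.asarray(p)[:2]-setF(); u=np.array([np.cos(AF),np.sin(AF)]);v=np.array([-u[1],u[0]]); return np.array([d@u,d@v])
def rep(pic=None,roi=None,tgt=None):
    a,s=cap('top',pic)
    print('t',s['time_s'],'TCP F',toF(s['position']*1000).round(1),'z',(s['position'][2]*1000).round(1),'f',np.round(s['force'],1))
    R=s['tcp_rot'];print('tool x world ang',np.degrees(np.arctan2(R[1,0],R[0,0])).round(2),'open',round(s['opening'],2))
    k=blockpx(a,roi or (282,170,365,245),158)[0]; c,sz,an=rect('top',k,.04)
    print('block F',toF(c).round(1),'size',sz.round(1),'ang',((an-np.degrees(AF)+90)%180-90).round(1))
    if tgt is not None:
        u=np.array([np.cos(AF),np.sin(AF)]);v=np.array([-u[1],u[0]]);w=setF()+tgt[0]*u+tgt[1]*v
        print('tool delta',(R.T@np.r_[w-s['position'][:2]*1000,0]).round(1))
E
```

```text
[[717.0718567  177.04126296]
 [466.85200016 220.23146865]] 253.92000802097016 -9.793269767737627
[[723.80860655 222.29847286]
 [471.2923748  268.42456223]] -0.0187
```

```bash
sed -i 's/-10.85)/-10.4)/' h.py; echo '[592,199]'>F.json; python3 - <<'E'
from h import *
rep(tgt=(-45,-243)); 
print([ (n,toF(p).round()) for n,p in dict(vfar=(753,103),vnear=(409,182),teal1=(773,-37),teal2=(578,-182)).items()])
E
```

```text
t 0.15 TCP F [-200.2 -822.3] z 221.8 f [0.1 0.2 0.1]
tool x world ang 23.25 open 1.0
block F [  14.7 -169.6] size [138.   85.8] ang -70.9
tool delta [ 450.3 -396.2    0.8]
[('vfar', array([176., -65.])), ('vnear', array([-177.,  -50.])), ('teal1', array([ 221., -199.])), ('teal2', array([  55., -377.]))]
```

```bash
python3 -m jog '[[[450,-396,0],[0,0,-56.2],1],[[450,-396,0],[0,0,-56.2],1],[[450,-396,0],[0,0,-56.2],1],[[450,-396,0],[0,0,-56.2],1],[[450,-396,0],[0,0,-56.2],1],[[450,-396,0],[0,0,-56.2],1],[[450,-396,0],[0,0,-56.2],1],[[450,-396,0],[0,0,-56.2],1],[[450,-396,0],[0,0,-56.2],1],[[450,-396,0],[0,0,-56.2],1],[[450,-396,0],[0,0,-56.2],1],[[450,-396,0],[0,0,-56.2],1]]'; python3 -c "
from h import *
s=bot.read_state();R=s['tcp_rot'];print(toF(s['position']*1000),np.degrees(np.arctan2(R[1,0],R[0,0])))
u=np.array([np.cos(AF),np.sin(AF)]);v=np.array([-u[1],u[0]]);w=setF()-45*u-243*v;print(R.T@np.r_[w-s['position'][:2]*1000,0])"
```

```text
time_s: 1.2
position: [0.4616, -0.1206, 0.2227]
tcp_rot: [[0.183, 0.983, 0.0], [0.983, -0.183, -0.0], [-0.0, 0.0, -1.0]]
force: [1.1, -0.8, -0.3]
opening: 0.174
[ -70.5264632  -337.86429218] 79.43468770540711
[ 9.49375471e+01  2.52526515e+01 -1.79267424e-03]
```

```bash
python3 -m jog '[[[40,11,0],[0,0,0],1],[[80,21,20],[0,0,0],1],[[95,25,60],[0,0,0],1],[[95,25,100],[0,0,0],1],[[95,25,140],[0,0,0],1],[[95,25,180],[0,0,0],1],[[95,25,205],[0,0,0],1],[[95,25,213],[0,0,0],1],[[95,25,213],[0,0,0],1],[[95,25,213],[0,0,0],1]]'; python3 -c "
from h import *
rep()"
```

```text
time_s: 2.03
position: [0.5037, -0.0339, 0.01]
tcp_rot: [[0.183, 0.983, 0.001], [0.983, -0.183, -0.0], [-0.0, 0.001, -1.0]]
force: [-0.6, -0.0, 1.0]
opening: 0.005
t 2.0333 TCP F [ -44.8 -245. ] z 10.0 f [-0.6 -0.   1. ]
tool x world ang 79.44 open 0.01
block F [  12.3 -130.7] size [68.2 67.9] ang 12.1
```

```bash
python3 -m jog '[[[0,12,0],[0,0,0],1],[[0,20,0],[0,0,0],1],[[0,25,0],[0,0,0],1],[[0,30,0],[0,0,0],1],[[0,35,0],[0,0,0],1],[[0,40,0],[0,0,0],1],[[0,45,0],[0,0,0],1],[[0,50,0],[0,0,0],1],[[0,55,0],[0,0,0],1],[[0,60,0],[0,0,0],1],[[0,65,0],[0,0,0],1],[[0,70,0],[0,0,0],1]]';  python3 -c "
from h import *
s=bot.read_state();print(toF(s['position']*1000))
a,_=cap('top'); b,_=cap('side'); c,_=cap('wrist')
cv2.imwrite('pics/m1.png',np.vstack([np.hstack([a[130:280,230:430],b[150:300,220:420]]),cv2.resize(c,(400,250))])[:,:,::-1])"
```

```text
time_s: 3.08
position: [0.5722, -0.0465, 0.0098]
tcp_rot: [[0.183, 0.983, -0.0], [0.983, -0.183, 0.0], [0.0, -0.0, -1.0]]
force: [-3.5, 0.4, 1.9]
opening: 0.004
[  24.79182768 -245.00883392]
```

View pics/m1.png

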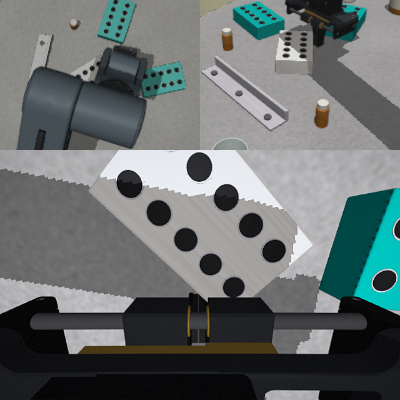

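The wrist view shows the block turned to about -45°, with a fingertip on its lower long face near (200,298). Next I'll back off, lift and measure from the wells.

```bash
cat >> h.py <<'E'
def wells(tgt=None,f=None):
    im,s=cap('wrist',f); g=im.max(2); hsv=cv2.cvtColor(im,cv2.COLOR_RGB2HSV)
    cs,_=cv2.findContours((g<75).astype(np.uint8),cv2.RETR_EXTERNAL,cv2.CHAIN_APPROX_NONE)
    P=[]
    for k in cs:
        A=cv2.contourArea(k)
        if A<60 or len(k)<12: continue
        h=cv2.contourArea(cv2.convexHull(k)); (x,y),(w,l),_=cv2.fitEllipse(k)
        if A/h<.9 or abs(A/(np.pi*w*l/4)-1)>.12 or l>1.5*w: continue
        m=np.zeros(g.shape,np.uint8);cv2.ellipse(m,((x,y),(w*1.35,l*1.35),_),255,2); q=im[m>0].mean(0)
        if q.min()<120 or q.max()-q.min()>45: continue
        P.append((x,y,np.sqrt(w*l)))
    print('t',s['time_s'],'n',len(P))
    R=s['tcp_rot'];print('TCP F',toF(s['position']*1000).round(1),'z',(s['position'][2]*1000).round(1))
    if len(P)>=8:
        W=px2w('wrist',[p[:2] for p in P],.04,s)[:,:2]*1000
        c,sz,an=cv2.minAreaRect(W.astype(np.float32)); 
        if sz[0]<sz[1]: sz=sz[::-1];an+=90
        print('block F',toF(c).round(1),'wellrect',np.round(sz,1),'ang',round((an-np.degrees(AF)+90)%180-90,1))
    if tgt is not None:
        u=np.array([np.cos(AF),np.sin(AF)]);v=np.array([-u[1],u[0]]);w=setF()+tgt[0]*u+tgt[1]*v
        print('tool delta',(R.T@np.r_[w-s['position'][:2]*1000,0]).round(1))
E
python3 -m jog '[[[0,-12,0],[0,0,0],1],[[0,-15,-30],[0,0,0],1],[[0,-15,-70],[0,0,0],1],[[0,-15,-110],[0,0,0],1],[[0,-15,-150],[0,0,0],1],[[0,-15,-190],[0,0,0],1],[[0,-15,-200],[0,0,0],1],[[0,-15,-200],[0,0,0],1]]';  python3 -c "
from h import *
wells(f='w1.png')"
```

```text
time_s: 3.9
position: [0.5608, -0.0446, 0.2138]
tcp_rot: [[0.183, 0.983, 0.011], [0.983, -0.183, -0.003], [-0.001, 0.012, -1.0]]
force: [0.3, -1.3, -0.2]
opening: 0.003
t 3.9 n 10
TCP F [  13.3 -245.2] z 213.8
block F [  29.9 -167.1] wellrect [104.3  40.3] ang -45.0
```

View pics/w1.png

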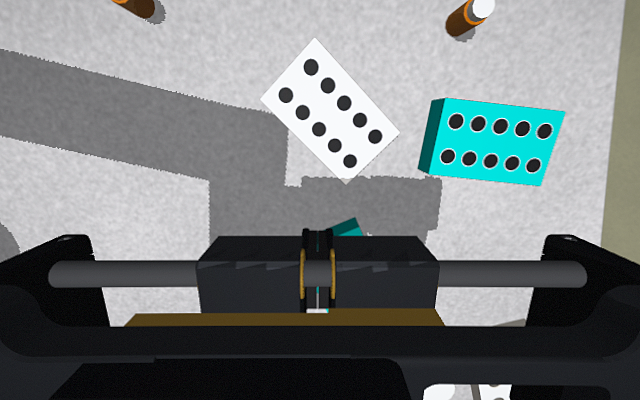

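```bash
python3 -m jog '[[[40,9,0],[0,0,0],1],[[80,18,0],[0,0,0],1],[[120,27,20],[0,0,0],1],[[155,36,40],[0,0,0],1],[[170,36,75],[0,0,0],1],[[170,36,115],[0,0,0],1],[[170,36,155],[0,0,0],1],[[170,36,185],[0,0,0],1],[[170,36,198],[0,0,0],1],[[170,36,200],[0,0,0],1],[[170,36,200],[0,0,0],1]]' && python3 -m jog '[[[-6,-6,0],[0,0,0],1],[[-11,-11,0],[0,0,0],1],[[-15,-14,0],[0,0,0],1],[[-19,-17.5,0],[0,0,0],1],[[-23,-21,0],[0,0,0],1],[[-27,-25,0],[0,0,0],1],[[-32,-28.5,0],[0,0,0],1],[[-37,-32,0],[0,0,0],1],[[-42,-35.5,0],[0,0,0],1],[[-47,-39,0],[0,0,0],1],[[-47,-39,0],[0,0,0],1]]' && python3 -m jog '[[[10,6,0],[0,0,0],1],[[14,6,-30],[0,0,0],1],[[0,6,-70],[0,0,0],1],[[-35,6,-110],[0,0,0],1],[[-75,-10,-150],[0,0,0],1],[[-110,-30,-190],[0,0,0],1],[[-123,-45,-200],[0,0,0],1],[[-123,-55,-200],[0,0,0],1],[[-123,-55,-200],[0,0,0],1]]';  python3 -c "
from h import *
wells(f='w2.png')"
```

```text
time_s: 4.87
position: [0.6227, 0.1166, 0.0077]
tcp_rot: [[0.183, 0.983, -0.003], [0.983, -0.183, 0.0], [-0.001, -0.003, -1.0]]
force: [0.5, -0.2, -0.1]
opening: 0.005
time_s: 5.78
position: [0.5767, 0.0772, 0.0107]
tcp_rot: [[0.183, 0.983, 0.001], [0.983, -0.183, -0.0], [0.0, 0.001, -1.0]]
force: [0.6, 2.0, 2.5]
opening: 0.009
time_s: 6.53
position: [0.4979, -0.035, 0.2125]
tcp_rot: [[0.185, 0.983, 0.001], [0.983, -0.185, -0.002], [-0.002, 0.001, -1.0]]
force: [-0.1, 1.0, -0.8]
opening: 0.004
t 6.5333 n 10
TCP F [ -50.3 -247.2] z 212.5
block F [  24.6 -195.7] wellrect [104.5  40.3] ang -25.3
```

```bash
python3 -m jog '[[[-12,36,0],[0,0,0],1],[[-24,72,0],[0,0,0],1],[[-36,107,15],[0,0,0],1],[[-36,107,55],[0,0,0],1],[[-36,107,95],[0,0,0],1],[[-36,107,135],[0,0,0],1],[[-36,107,175],[0,0,0],1],[[-36,107,195],[0,0,0],1],[[-36,107,200],[0,0,0],1],[[-36,107,200],[0,0,0],1]]' && python3 -m jog '[[[7,0,0],[0,0,0],1],[[12,0,0],[0,0,0],1],[[16,0,0],[0,0,0],1],[[20,0,0],[0,0,0],1],[[24,0,0],[0,0,0],1],[[28,0,0],[0,0,0],1],[[32,0,0],[0,0,0],1],[[36,0,0],[0,0,0],1],[[40,0,0],[0,0,0],1],[[45,0,0],[0,0,0],1],[[50,0,0],[0,0,0],1],[[50,0,0],[0,0,0],1]]' && python3 -m jog '[[[-12,0,0],[0,0,0],1],[[-15,0,-30],[0,0,0],1],[[-15,-10,-70],[0,0,0],1],[[-15,-20,-110],[0,0,0],1],[[-15,-30,-150],[0,0,0],1],[[-15,-40,-190],[0,0,0],1],[[-15,-50,-200],[0,0,0],1],[[-15,-50,-200],[0,0,0],1],[[-15,-50,-200],[0,0,0],1]]';  python3 -c "
from h import *
wells(f='w3.png')"
```

```text
time_s: 7.42
position: [0.5977, -0.087, 0.0065]
tcp_rot: [[0.182, 0.983, -0.005], [0.983, -0.182, 0.002], [0.001, -0.005, -1.0]]
force: [0.2, 0.3, 0.4]
opening: 0.004
time_s: 8.42
position: [0.6078, -0.0375, 0.0094]
tcp_rot: [[0.183, 0.983, -0.001], [0.983, -0.183, 0.001], [0.001, -0.001, -1.0]]
force: [0.5, -0.8, -0.2]
opening: 0.007
time_s: 9.17
position: [0.5552, -0.0445, 0.2096]
tcp_rot: [[0.183, 0.983, -0.0], [0.983, -0.183, 0.001], [0.001, -0.0, -1.0]]
force: [0.9, 0.3, -1.1]
opening: 0.006
t 9.1667 n 10
TCP F [   7.8 -246.1] z 209.6
block F [  18.8 -169.6] wellrect [104.5  40.2] ang -6.2
```

View pics/w3.png

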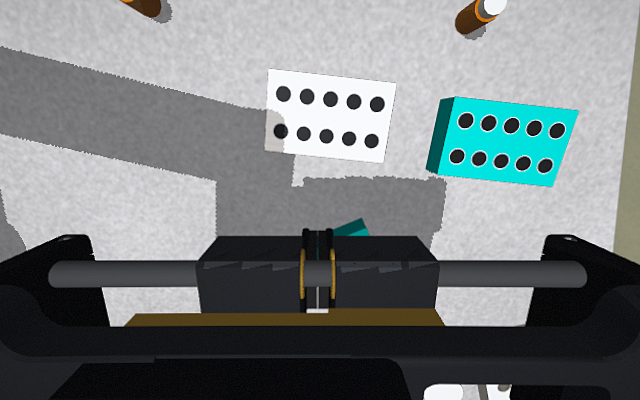

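```bash
python3 -m jog '[[[3,30,25],[0,0,0],1],[[3,54,60],[0,0,0],1],[[3,54,100],[0,0,0],1],[[3,54,140],[0,0,0],1],[[3,54,180],[0,0,0],1],[[3,54,197],[0,0,0],1],[[3,54,200],[0,0,0],1],[[10,54,200],[0,0,0],1],[[16,54,200],[0,0,0],1],[[20,54,200],[0,0,0],1],[[24,54,200],[0,0,0],1],[[27,54,200],[0,0,0],1]]' && python3 -m jog '[[[0,0,0],[0,0,0],1],[[-12,0,0],[0,0,0],1],[[-15,0,-30],[0,0,0],1],[[-15,-10,-70],[0,0,0],1],[[5,-20,-110],[0,0,0],1],[[25,-30,-150],[0,0,0],1],[[30,-40,-190],[0,0,0],1],[[30,-50,-200],[0,0,0],1],[[30,-50,-200],[0,0,0],1],[[30,-50,-200],[0,0,0],1]]';  python3 -c "
from h import *
wells(f='w4.png')"
```

```text
time_s: 10.22
position: [0.616, -0.028, 0.0113]
tcp_rot: [[0.182, 0.983, 0.005], [0.983, -0.182, -0.002], [-0.001, 0.005, -1.0]]
force: [0.9, -3.7, -0.5]
opening: 0.006
time_s: 11.05
position: [0.5702, 0.0105, 0.2111]
tcp_rot: [[0.183, 0.983, 0.003], [0.983, -0.183, -0.0], [0.0, 0.003, -1.0]]
force: [0.4, -0.2, 0.1]
opening: 0.003
t 11.05 n 10
TCP F [  12.6 -189.3] z 211.1
block F [  17.6 -163.5] wellrect [104.2  40.4] ang -0.4
```

View pics/w4.png

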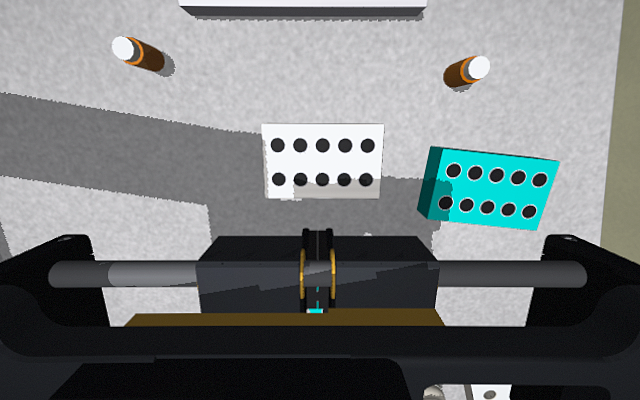

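The view shows the block square to the fence, about 120 mm away from it. The fence face is visible at the top of the picture, columns 180–427. I'll refine the fence line from it.

```bash
python3 - <<'E'
from h import *
im=cv2.imread('pics/w4.png')[:,:,::-1]; s=bot.read_state(); g=im.max(2).astype(int)
top=[];bot_=[]
for c in range(200,415,5):
    col=g[:30,c]; d=np.diff(col); i=int(np.argmin(d[:16])); j=i+2+int(np.argmax(d[i+2:29])); top.append((c,i+.5));bot_.append((c,j+.5))
print(top[::10],bot_[::10])
for p,z in((top,.03),(bot_,0.)):
    W=px2w('wrist',p,z,s)[:,:2]*1000; vx,vy,x,y=cv2.fitLine(W.astype(np.float32),cv2.DIST_HUBER,0,.01,.01).ravel()
    an=np.degrees(np.arctan(vy/vx)); n=np.array([-np.sin(np.radians(an)),np.cos(np.radians(an))]); r=(W-[x,y])@n
    print(z,'ang',an,'res',r.std(),'face v at origin',toF([x,y]))
E=px2w('wrist',[(179,8),(427,9)],.03,s)[:,:2]*1000;print('ends',toF(E[0]),toF(E[1]))
E
```

```text
[(200, 5.5), (250, 6.5), (300, 6.5), (350, 6.5), (400, 6.5)] [(200, 18.5), (250, 20.5), (300, 20.5), (350, 19.5), (400, 20.5)]
0.03 ang -10.799507 res 0.20411716829949106 face v at origin [22.02160902 -1.88651164]
0.0 ang -10.841349 res 0.6514382391005723 face v at origin [ 1.14955418 -5.59160545]
ends [-132.6413607    -3.21656846] [126.61630213  -4.87702887]
```

```bash
python3 -m jog '[[[-30,5,0],[0,0,0],0],[[-43,5,20],[0,0,0],0],[[-43,5,60],[0,0,0],0],[[-43,5,100],[0,0,0],0],[[-43,5,140],[0,0,0],0],[[-43,5,175],[0,0,0],0],[[-43,5,192],[0,0,0],0],[[-43,5,200],[0,0,0],0],[[-43,5,200],[0,0,0],0],[[-37,5,200],[0,0,0],0],[[-31,5,200],[0,0,0],0],[[-26,5,200],[0,0,0],0]]' && python3 -m jog '[[[8,0,0],[0,0,0],0],[[16,0,0],[0,0,0],0],[[24,0,0],[0,0,0],0],[[32,0,0],[0,0,0],0],[[40,0,0],[0,0,0],0],[[48,0,0],[0,0,0],0],[[56,0,0],[0,0,0],0],[[64,0,0],[0,0,0],0],[[72,0,0],[0,0,0],0],[[80,0,0],[0,0,0],0],[[86,0,0],[0,0,0],0],[[90,0,0],[0,0,0],0]]'; python3 -c "
from h import *
cap('wrist','w5.png');cap('side','s5.png');print(toF(bot.read_state()['position']*1000))
a=cv2.imread('pics/w5.png');b=cv2.imread('pics/s5.png')
cv2.imwrite('pics/m5.png',np.vstack([cv2.resize(a,(480,300)),cv2.resize(b[150:300,200:440],(480,300))]))"
```

```text
time_s: 12.1
position: [0.5718, -0.0159, 0.011]
tcp_rot: [[0.182, 0.983, 0.003], [0.983, -0.182, -0.001], [-0.001, 0.003, -1.0]]
force: [-0.7, -4.1, 0.9]
opening: 0.832
time_s: 13.1
position: [0.5874, 0.0734, 0.0102]
tcp_rot: [[0.182, 0.983, 0.001], [0.983, -0.182, -0.001], [-0.001, 0.001, -1.0]]
force: [-1.9, -6.7, 3.8]
opening: 0.999
[  18.01320677 -123.73851072]
```

View pics/m5.png

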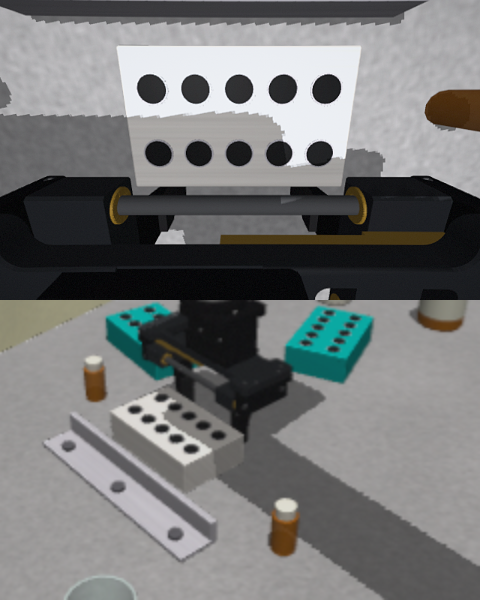

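Both fingertips bear on the block and it is square to the fence with a gap of about 20 mm. I'll continue slowly and watch the force.

```bash
python3 -m jog '[[[4,0,0],[0,0,0],0],[[8,0,0],[0,0,0],0],[[11,0,0],[0,0,0],0],[[13,0,0],[0,0,0],0],[[15,0,0],[0,0,0],0],[[16,0,0],[0,0,0],0],[[17,0,0],[0,0,0],0],[[18,0,0],[0,0,0],0]]'; python3 -m jog '[[[1,0,0],[0,0,0],0],[[2,0,0],[0,0,0],0]]';python3 -m jog '[[[1,0,0],[0,0,0],0],[[2,0,0],[0,0,0],0]]'; python3 -c "
from h import *
wells();print(toF(bot.read_state()['position']*1000))"
```

```text
time_s: 13.87
position: [0.5903, 0.0898, 0.0099]
tcp_rot: [[0.183, 0.983, -0.0], [0.983, -0.183, -0.001], [-0.001, 0.0, -1.0]]
force: [-1.9, -5.9, 3.1]
opening: 1.001
time_s: 14.03
position: [0.5907, 0.0918, 0.0099]
tcp_rot: [[0.183, 0.983, -0.0], [0.983, -0.183, -0.001], [-0.001, 0.0, -1.0]]
force: [-0.8, -5.5, 3.6]
opening: 1.002
time_s: 14.2
position: [0.591, 0.0937, 0.0099]
tcp_rot: [[0.183, 0.983, -0.0], [0.983, -0.183, -0.001], [-0.001, -0.0, -1.0]]
force: [-1.0, -5.5, 4.2]
opening: 1.002
t 14.2 n 10
TCP F [  18.1 -103.7] z 9.9
block F [ 17.8 -49. ] wellrect [104.8  40.4] ang -0.2
[  18.09773209 -103.5040255 ]
```

Not yet touching, since the force is still just sliding friction. I'll go on in small steps.

```bash
for i in 1; do python3 -m jog '[[[1,0,0],[0,0,0],0],[[2,0,0],[0,0,0],0]]'|grep force; python3 -m jog '[[[1,0,0],[0,0,0],0],[[1,0,0],[0,0,0],0]]'|grep force; python3 -m jog '[[[1,0,0],[0,0,0],0],[[1,0,0],[0,0,0],0]]'|grep force; python3 -m jog '[[[1,0,0],[0,0,0],0],[[1,0,0],[0,0,0],0]]'|grep -E 'force|posi'; done
```

```text
force: [-1.4, -6.5, 2.2]
force: [-0.2, -4.2, 2.4]
force: [-1.5, -6.7, 4.0]
position: [0.5917, 0.0976, 0.0099]
force: [-1.6, -9.6, 3.7]
```

```bash
python3 -m jog '[[[0.5,0,0],[0,0,0],0],[[1,0,0],[0,0,0],0]]'|grep -E 'force|posi'; python3 -m jog '[[[0.5,0,0],[0,0,0],0],[[1,0,0],[0,0,0],0]]'|grep -E 'force|posi'
```

```text
position: [0.5917, 0.0977, 0.0099]
force: [-3.2, -13.9, 5.2]
position: [0.5917, 0.0978, 0.0099]
force: [-4.0, -18.4, 5.5]
```

The motion has stalled and the force is rising, so the block is seated. One more firm press, then back off and check.

```bash
python3 -m jog '[[[1,0,0],[0,0,0],0],[[2,0,0],[0,0,0],0],[[2,0,0],[0,0,0],0]]'|grep -E 'force|posi'; python3 -m jog '[[[-3,0,0],[0,0,0],0],[[-12,0,0],[0,0,0],0],[[-25,0,0],[0,0,0],0],[[-30,0,-30],[0,0,0],0],[[-30,0,-70],[0,0,0],0],[[-35,0,-110],[0,0,0],0],[[-50,0,-150],[0,0,0],0],[[-70,0,-180],[0,0,0],0],[[-75,0,-200],[0,0,0],0],[[-75,0,-200],[0,0,0],0],[[-75,0,-200],[0,0,0],0]]';python3 -c "
from h import *
wells(f='w6.png');cap('side','s6.png')
a=cv2.imread('pics/w6.png');b=cv2.imread('pics/s6.png')
cv2.imwrite('pics/m6.png',np.vstack([cv2.resize(a[:200,120:520],(600,300)),cv2.resize(b[150:300,180:480],(600,300))]))"
```

```text
position: [0.5917, 0.0978, 0.01]
force: [-5.4, -22.7, 5.6]
time_s: 16.42
position: [0.5794, 0.0292, 0.2107]
tcp_rot: [[0.184, 0.983, 0.003], [0.983, -0.184, 0.001], [0.001, 0.003, -1.0]]
force: [-1.5, 0.6, 0.3]
opening: 1.0
t 16.4167 n 10
TCP F [  18.3 -169.2] z 210.7
block F [ 17.4 -44.9] wellrect [104.2  40.1] ang -0.3
```

View pics/m6.png

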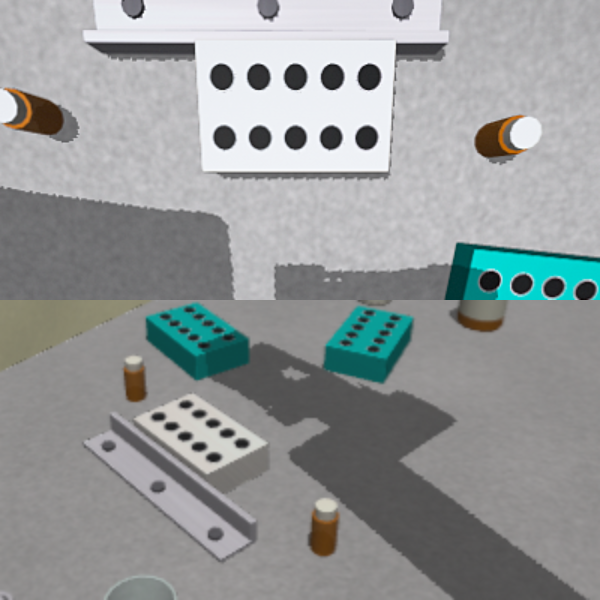

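The long face lies along the fence. The screw line (row 7) and well row (row 77) are parallel, there is no visible gap, and the fingers are clear and stationary. Handing in.

```bash
python3 -c "
from rig import bot
print(bot.hand_in())"
```

```text
the job is handed in; nothing more can be done
None
```

I turned the block on the spot, pushed it home against the fence and handed the job in at about 16 s of the 67 s allowed. The hand-in gave no verdict.

- **Turning:** I used four corner pushes, alternating ends at first. The block went from about −71° to −0.4° relative to the fence. Its middle was about 28 mm from its start at the farthest measurement. It was about 7 mm from its start, and some 160 mm from the fence face, when it came square.
- **Pushing home:** I pushed it on with both open fingertips until motion stalled and the force rose to about 23 N, then backed off and lifted clear.
- **Last checks:**
  - The block stands about 0.3° off my first fence line. The closer wrist view of the fence puts it within about 0.1° of square.
  - Its middle is about 20 mm from the fence's middle along its length.
  - The wrist and side pictures show no gap, the vials standing, and the fingers clear at 0.21 m height.
- **Disagreement:** The top camera put the fence face 2–5 mm farther from the robot than the wrist camera did. The block's final distance from the face therefore rests on the stalled push and rising force rather than on the pictures.
- **Not checked:** I did not re-measure the bystanders' positions. The last pictures do not show the spanner or all of the solvent, jar and beaker, but the gripper worked well away from them.

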